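# Unsnap the battery cover of a lock unit

### The job

Take the battery cover off the electronic lock unit on the test board: pinch its sprung tab in towards the grip rib without crushing it or shoving the cover hard against its box, tip that end up while the tab is held in, then draw the two tongues at the other end out of their slot with a light hand, never forcing or levering on them. Lay the cover gently in the wooden tray, flat and outside up, and leave the small loose hardware lying about undisturbed.

Things in the scene. Friction and masses are not known exactly. Their poses are not given: they have to be found in the camera images.
- lock_unit: Grey lock unit fixed on a plywood board 230x120x12 mm. Origin: underside of the board, on the bench; x runs along the unit from the tab end (-x) to the raised head (+x), z up. Battery box: x -75..+61, y +-40, rim 52 mm above the bench. Head: x +62..+97, top 72 mm above the bench, thumb turn on it to 84 mm.
- slot_mouth (a point): Middle of the mouth of the slot in the head's face, (62, 0, 55) mm in lock_unit's frame, same axes. The slot is 60 wide, 6 high (52 to 58 mm above the bench), 11 mm deep; the cover's tongues lie 8 mm inside with 2 mm of height to spare, so tip the cover at most 0.2 rad while they are in. They are free once drawn over 9 mm towards -x.
- keeper (a point): Middle of the keeper bar, (-72.5, 0, 50) mm in lock_unit's frame, at the top of the box's tab-end wall. The tab's hook sits 3 mm under it, 1 mm lower. Hook and two stop ribs reach 9.5 mm below the rim: the tab end must rise over 10 mm (about 12) with the tab held in before the cover can be drawn towards -x.
- cover: Loose grey plastic cover, about 110 g, plate 137x76x4 mm (x -76..+61). Origin: underside of the plate; when shut it lies over lock_unit's origin, 52 mm above the bench, with the same axes. Skirts, stops and tab reach 9.5 mm below the plate; it lies flat on these, origin 9.5 mm above the floor under it.
- tab_grip (a point): Point to pinch, (-48, 0, 14) mm in the cover's frame, 10 mm above the plate's top, midway between two upright plates 20 mm tall: the sprung tab (outer face x = -66, 24 wide, 4 thick) and the fixed grip rib (inner face x = -30, 26 wide, 4 thick). Fingers close along the cover's x over both, tips just above the plate: 36 mm over both, 31 mm with the tab in.
- cover_tongues (a point): Point midway between the tips of the cover's two tongues (each 16 wide, 4 thick), at (70, 0, 2) mm in the cover's frame. Shut, the cover has 0.8 mm of play each way along the unit, 2 mm across; a pinch that is off centre shoves it against the box. Over 10 N between cover and unit does damage: centre the pinch by feel, tip about the tongues, and give way to the force felt.
- tab (a joint): How far the tab is pressed towards the rib: 0 at rest, 0.005 m at its stop. Its spring takes 3 N to start and 10.5 N at the stop; the hook is clear of the keeper beyond about 0.0035 m. A squeeze of 15 to 20 N holds it at the stop and carries the cover; over 40 N cracks it.
- tray: Fixed dark wooden tray 216 (x) x 150 (y) x 20 mm, walls and floor 7 mm, inside 202x136 mm; origin: centre of its underside, on the bench. The cover fits with its long side along the tray's x, either way round.
- padlock: Small loose brass padlock 59 x 38 x 13 mm, a bystander; origin: centre of its underside.
- hex_nut: Loose steel nut 35 x 30 x 16 mm, a bystander; origin: centre of its underside.
- knob: Loose brass door knob 35 mm across, 37 mm high, a bystander; origin: centre of its underside.

How it is judged:
By the outcome, as a careful person would: the job done as asked, in the order asked, and still so for the second after the job is handed in, with the robot touching nothing.
It also fails if it takes over 67 s, if anything falls off the work surface, if the arm or the gripper's body presses on something with over 40 N, if the wrist force passes 120 N, or if a joint passes its speed limit or range.

### The arm

A 7-joint arm with a two-finger parallel gripper is mounted at the origin on a cart in front of the work surface, level with it; the furniture and walls round the work are solid. World frame = base frame: x ahead of the robot, y to its left, z up, the work surface at z = 0. Lengths are in m, angles in rad, forces in N, time in s.
With the tool pointing down it reaches from about 0.425 to 0.875 m from the base axis. Payload 4.7 kg.
Tool frame: the origin (TCP) lies at the very end of the fingers, on their centre line; the grasp point (between the pads) lies 19 mm behind it; z points along the fingers, y is the line along which they close (so a half turn about z gives the same grasp; the last joint's range is limited). The gripper opens to 87 mm and grips with 3 to 60 N. Pads are 19 mm wide; open, the fingers measure 117 mm over their backs; the gripper's body (75 mm by 190 mm) begins 51 mm behind the grasp point.
Start: joints at [1.13, 0.321, -0.07, 1.45, 0.023, 1.371, -0.057], TCP at [0.286, -0.584, 0.223] pointing down, gripper open.
Joint ranges: [-2.86, 2.86], [-0.3, 2.09], [-1.38, 1.24], [0.06, 2.45], [-1.56, 4.7], [0.09, 2.05], [-2.69, 2.69]. Speed limits (rad/s): [2.57, 2.57, 3.14, 3.14, 3.14, 3.14, 3.14].

### API

Orientations are given as a rotation vector (axis times angle).
In Python, from bench import get_state, get_image, get_calibration, close_job gives the robot as it stands.
- The arm moves only by the shell command python3 -m crank 'ROWS' [FORCE]. ROWS is JSON, a list of rows, each a list of 5 numbers: the opening, from 0 (shut) to 1 (fully open), then the shift along the world's x, y, z in units of 0.2 m (1.0 is 0.2 m), then the turn about the world's z in units of 2 pi rad (1.0 is 2 pi rad). A call has 1 to 5 rows; each row is the pose to reach, as a shift and turn from the pose commanded when the call began, turning the shorter way round; what a row does not reach only later rows make up. A row lasts 1/8 s, in which the tool goes at most 62.5 mm and 10.7 degrees, less where a joint would pass 70% of its speed; a pose out of reach is approached as far as the arm can. A call with a number of a shift or a turn outside -1 to 1 is refused whole. A call with a gripper value outside its range is refused whole. The fingers move at their own pace and stop on an object; FORCE is the grip in N (left out, the last holds). Time passes only in rows, so rows that repeat a pose let the fingers close. It gives the time, the measured TCP pose, the force, the opening and the grip force at its end, in the units of the state.
- get_state(): the state, without advancing time (a new reading comes with each control period).
- get_image(name): name is "scene" or "side" or "wrist"; returns the picture (384x512x3 uint8, red, green, blue); there is no depth.
- get_calibration(name): a dict with "fovy" (degrees; the focal length in pixels is half the picture's height over the tangent of half this angle, whatever the lens; pixels are square), "cx", "cy" (the principal point, pixels), "R" (3x3) and "t" (3): a world point X has camera coordinates R X + t. Camera axes: x right, y down, z forward; pixel columns grow to the right and rows downward; lengths in m; the calibration is good to about 2 mm. A picture is of the moment at which its call begins: read the wrist's pose just before it. get_calibration takes no time and is no camera call; for the wrist camera it gives the pose at the moment of the call.
- close_job(): hands the job in; it is judged then, once.
The state is a dict: "time": time; "joint_positions": joint angles; "qd": joint speeds; "joint_torque": joint torques, N m; "position": TCP position; "tool_rot": TCP orientation; "ft_force": force on the tool from outside, world axes, zero at the start; "torque": the same for the moment, N m; "grip_width": opening from 0.0 (shut) to 1.0 (fully open); "grip_force": force on a finger pad.
Only numpy, scipy, OpenCV 4.12 (cv2) and the standard library are available. Lean on these libraries where they do the work, as an engineer would, in place of code of your own. Each camera call takes 0.05 s, during which the arm holds its last target. There are 200 camera calls.

## Working session

There is one attempt and no reset: what is moved stays moved. The work goes in short steps, Python scripts to look and compute and a shell command to move; the robot and the scene stay as the last step left them, time stands still between calls to the robot, and variables do not carry over. Pictures are saved under pics/ and viewed, at most 10 in all, crops included, and the job is handed in when it is done.

```bash
mkdir -p pics; ls; python3 - <<'E'
from bench import *
import cv2
s=get_state();print({k:(v if not hasattr(v,'tolist') else v.tolist()) for k,v in s.items()})
for n in ("scene","side"):
    c=get_calibration(n);print(n,c)
    cv2.imwrite(f"pics/{n}0.png",cv2.resize(get_image(n)[...,::-1],(800,600),interpolation=cv2.INTER_CUBIC))
E
```

```text
pics
{'time': 0.0, 'joint_positions': [1.1300894270224626, 0.3218338976842126, -0.07011653180655196, 1.4517030955065724, 0.02258463757922483, 1.3708517630325014, -0.0568775200490956], 'qd': [0.0022306136621656125, 0.0007391134480859361, 0.0008205974244480164, -0.0005906912361354317, 0.0007459565256225009, 0.0010329658970386316, 0.0008486677769149859], 'joint_torque': [4.764015443470271e-05, -49.12946820259094, -0.4038291145116091, -31.25269889831543, -0.06366549292579293, 0.043644929537549615, 0.0001873899691418046], 'position': [0.2852552730715445, -0.5834069112695157, 0.221440623439253], 'tool_rot': [-3.0587958475743657, -0.7079542460589011, 0.0008294843618569579], 'ft_force': [-0.34307142302585675, 1.006900692408643, -0.22996580185229143], 'torque': [0.03742007560082246, 0.008236911685168739, -0.023477726330798754], 'grip_force': 0.0, 'grip_width': 0.9989268274307971}
scene {'fovy': 50.42617586361902, 'cx': 254.40014184785292, 'cy': 187.81941286068292, 'R': array([[ 0.49105422, -0.8711284 ,  0.00102707],
       [-0.52546723, -0.29714532, -0.79723826],
       [ 0.69480208,  0.39094752, -0.6036639 ]]), 't': array([-0.37542745,  0.3462579 ,  0.60718721])}
side {'fovy': 55.15221929804196, 'cx': 256.07472596625644, 'cy': 192.54167599991004, 'R': array([[-0.97025196, -0.24119226, -0.02091483],
       [-0.08266543,  0.41125702, -0.90776323],
       [ 0.22754684, -0.87903012, -0.4189612 ]]), 't': array([0.59393085, 0.14274817, 0.66774323])}
```

View pics/scene0.png

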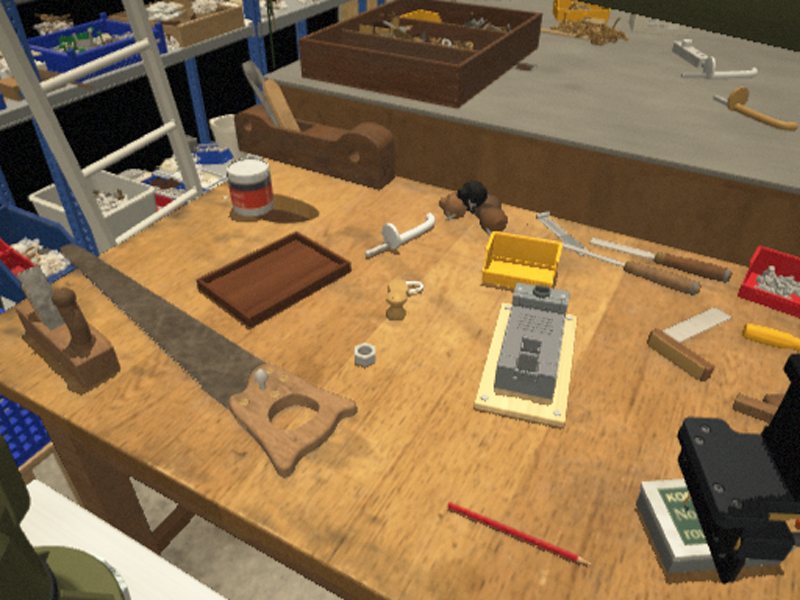

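View pics/side0.png

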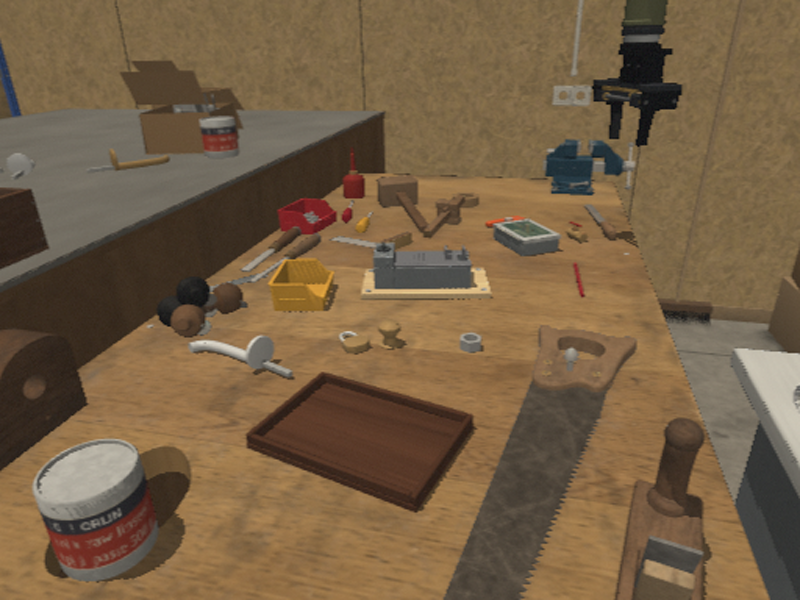

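Scene view: lock unit around (535,360) with tab end near the robot, tray around (275,280), nut (365,354), knob and padlock near (400,297). Side view: same objects, with the tray at (360,435).

```bash
cat > h.py <<'E'
import numpy as np, cv2
from bench import *
def ray(c,p,z):
    f=192/np.tan(np.radians(c["fovy"])/2); R=np.array(c["R"]);t=np.array(c["t"])
    o=-R.T@t; d=R.T@np.array([(p[0]-c["cx"])/f,(p[1]-c["cy"])/f,1]); return o+d*(z-o[2])/d[2]
def proj(c,X):
    f=192/np.tan(np.radians(c["fovy"])/2); x=(np.array(c["R"])@np.atleast_2d(X).T).T+c["t"]
    return np.c_[x[:,0]/x[:,2]*f+c["cx"],x[:,1]/x[:,2]*f+c["cy"]]
def u(P): return (np.array(P)+.5)/1.5625-.5
E
python3 - <<'E'
from h import *
c=get_calibration("scene"); d=get_calibration("side")
for n,cc,z,P in (("board",c,.012,[(475,407),(560,424),(576,317),(507,303)]),("trayS",c,.02,[(198,281),(247,322),(350,267),(298,236)]),
 ("boardside",d,.012,[(361,290),(491,293)]),("trayside",d,.02,[(248,436),(418,500),(473,419),(322,375)]),("nut",c,.016,[(365,350)]),("knob",c,.037,[(398,284)]),("padlock",c,.01,[(412,288)])):
    W=np.array([ray(cc,u(p),z)[:2] for p in P]);print(n,W.round(4).tolist(),W.mean(0).round(4))
    if len(P)==4: print([round(float(np.linalg.norm(W[i]-W[i-1])),3) for i in range(4)])
E
```

```text
board [[0.504, -0.2646], [0.531, -0.3723], [0.7555, -0.3254], [0.7357, -0.2181]] [ 0.6315 -0.2951]
[0.236, 0.111, 0.229, 0.109]
trayS [[0.5285, 0.2483], [0.4856, 0.1075], [0.6873, 0.0505], [0.7244, 0.1881]] [0.6065 0.1486]
[0.205, 0.147, 0.21, 0.142]
boardside [[0.7391, -0.2203], [0.5119, -0.2522]] [ 0.6255 -0.2362]
trayside [[0.7346, 0.2108], [0.5287, 0.2642], [0.4943, 0.1262], [0.6995, 0.0734]] [0.6143 0.1686]
[0.142, 0.213, 0.142, 0.212]
nut [[0.524, -0.0806]] [ 0.524  -0.0806]
knob [[0.6647, -0.0566]] [ 0.6647 -0.0566]
padlock [[0.6984, -0.0644]] [ 0.6984 -0.0644]
```

```bash
python3 -m crank '[[1,0.2,0.2,0.04,0.028],[1,0.4,0.38,0.08,0.056],[1,0.6,0.56,0.12,0.084],[1,0.8,0.74,0.15,0.112],[1,0.9,0.9,0.15,0.14]]' 15; python3 -m crank '[[1,0.2,0.2,0,0.026],[1,0.4,0.35,0,0.05],[1,0.5,0.45,0,0.068],[1,0.5,0.45,0,0.068],[1,0.5,0.45,0,0.068]]'
python3 - <<'E'
from h import *
s=get_state();c=get_calibration("wrist");im=get_image("wrist");print(s["time"],s["position"],s["tool_rot"],c)
np.save("w1.npy",im);cv2.imwrite("pics/w1.png",cv2.resize(im[...,::-1],(800,600),interpolation=cv2.INTER_CUBIC))
E
```

```text
time: 0.72
position: [0.468, -0.4014, 0.2526]
tool_rot: [2.459, 1.955, 0.002]
ft_force: [-0.7, -0.2, 0.0]
grip_width: 0.997
grip_force: 0.0
time: 1.35
position: [0.5645, -0.3153, 0.2521]
tool_rot: [-2.003, -2.42, 0.002]
ft_force: [-1.2, -0.3, -0.5]
grip_width: 0.998
grip_force: 0.0
1.35 [ 0.56445894 -0.31529631  0.25212063] [-2.00250553e+00 -2.41991332e+00  2.17821994e-03] {'fovy': 70.261613817114, 'cx': 254.28351490934617, 'cy': 190.6030475120096, 'R': array([[ 0.98220359,  0.18781348, -0.00148403],
       [ 0.17976756, -0.93777866,  0.2970771 ],
       [ 0.05440339, -0.29205697, -0.95485234]]), 't': array([-0.49461616, -0.44175497,  0.29775597])}
```

View pics/w1.png

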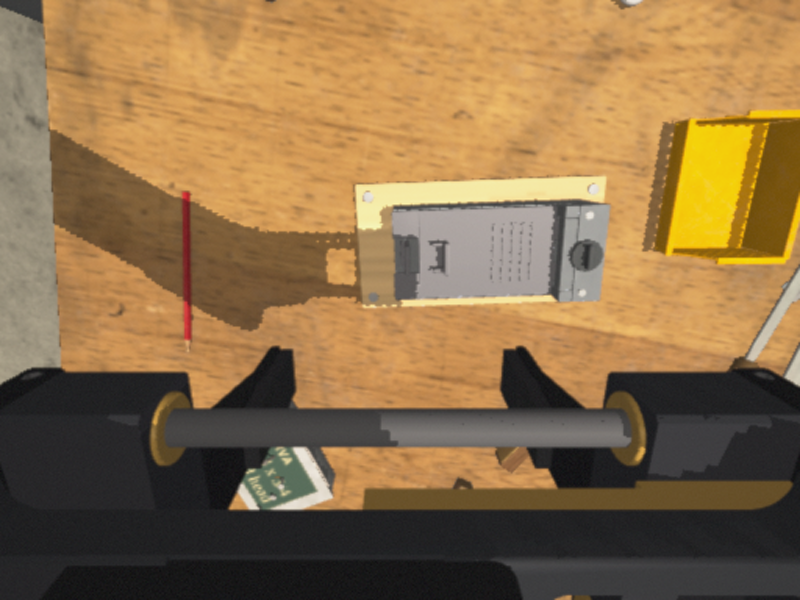

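Wrist view: board corners at (356,184), (606,177), (360,306); cover left edge x≈392, tab (407,255), rib (437,256), head right edge ≈605. A crop will give better pixels.

```bash
python3 - <<'E'
from h import *
im=np.load("w1.npy")[105:205,220:395]
cv2.imwrite("pics/w1c.png",cv2.resize(im[...,::-1],None,fx=4.5,fy=4.5,interpolation=cv2.INTER_CUBIC))
c=get_calibration("wrist")
for z,P in ((.012,[(356,184),(606,177),(360,306)]),(.072,[(610,204),(601,301)])):
    W=np.array([ray(c,u(p),z)[:2] for p in P]);print(W.round(4).tolist(),np.linalg.norm(W-W[0],axis=1))
E
```

```text
[[0.514, -0.2581], [0.7362, -0.2095], [0.5365, -0.3734]] [0.         0.22749456 0.1174418 ]
[[0.7182, -0.2323], [0.7374, -0.3103]] [0.         0.08031192]
```

View pics/w1c.png

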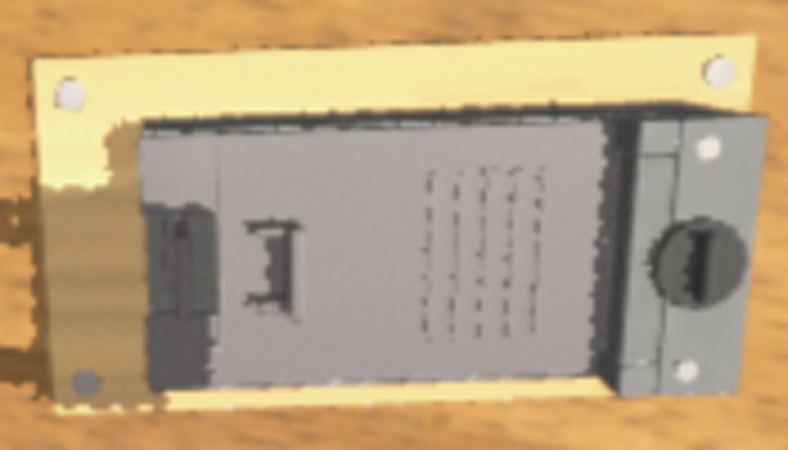

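```bash
cat > fit.py <<'E'
from h import *
from scipy.optimize import least_squares
c=get_calibration("wrist")
pts=[((33,59),(-115,60,12)),((754,36),(115,60,12)),((55,413),(-115,-60,12)),((767,117),(97,40,72)),((737,394),(97,-40,72)),((140,133),(-76,38,56)),((150,389),(-76,-38,56))]
P=np.array([[220+(a+.5)/4.5-.5,105+(b+.5)/4.5-.5] for (a,b),_ in pts]);X=np.array([x for _,x in pts])/1e3
f=192/np.tan(np.radians(c["fovy"])/2)
def r(v,full=True):
    k=v[3]; C,S=np.cos(v[2]),np.sin(v[2])
    W=np.c_[C*X[:,0]-S*X[:,1]+v[0],S*X[:,0]+C*X[:,1]+v[1],X[:,2]]
    q=proj(c,W)-[c["cx"],c["cy"]]; r2=(q**2).sum(1,keepdims=True)/f**2
    return (q*(1+k*r2)+[c["cx"],c["cy"]]-P).ravel()
for kk in (0,1):
    s=least_squares(lambda v:r(np.r_[v[:3],v[3]*kk]),[.63,-.29,.2,0])
    print(s.x, r(np.r_[s.x[:3],s.x[3]*kk]).reshape(-1,2).round(1).tolist())
    x,y,a=s.x[:3]; print("grip",x-.048*np.cos(a),y-.048*np.sin(a),np.degrees(a))
E
python3 fit.py
```

```text
[ 0.63448498 -0.29208637  0.21634789  0.        ] [[-2.5, -0.7], [-0.9, -0.4], [-2.7, 0.3], [2.1, 0.1], [1.4, 0.4], [1.2, 0.9], [0.7, -0.1]]
grip 0.5876039602213272 -0.30239024862626845 12.395821044175232
[ 0.63522519 -0.29144883  0.21820226 -0.038207  ] [[-1.9, -0.7], [-1.9, 0.1], [-2.1, 0.1], [1.2, 0.3], [1.0, -0.1], [1.8, 0.7], [1.3, -0.3]]
grip 0.5883633566056807 -0.3018396262289408 12.502068578049064
```

```bash
cat >> fit.py <<'E'
print("board offset free"); X0=X.copy()
def g(v):
    global X
    X=X0.copy(); X[:3,0]+=v[4]; return r(np.r_[v[:3],v[3]*K])
for K in (0,1):
    s=least_squares(g,[.63,-.29,.2,0,0]); print(s.x,g(s.x).reshape(-1,2).round(1).tolist())
    x,y,a=s.x[:3]; print("grip",x-.048*np.cos(a),y-.048*np.sin(a),np.degrees(a))
E
python3 fit.py | tail -5
```

```text
board offset free
[ 0.6327554  -0.29241643  0.21831029  0.08633375  0.00473952] [[-0.5, -0.7], [1.2, -0.6], [-0.7, 0.4], [0.6, -0.1], [0.1, 0.3], [-0.2, 1.0], [-0.6, 0.0]]
grip 0.5858946867216388 -0.3028122867256666 12.508258313647897
[ 0.63343239 -0.29183638  0.21998648 -0.03470485  0.00471442] [[0.0, -0.6], [0.2, -0.2], [-0.2, 0.2], [-0.2, 0.1], [-0.2, -0.2], [0.3, 0.8], [0.1, -0.2]]
grip 0.5865891685385783 -0.3023107664858242 12.604296794888214
```

```bash
python3 -m crank '[[0.7,0.05,0.03,-0.2,0.005],[0.65,0.1075,0.0625,-0.5,0.005],[0.62,0.1075,0.0625,-0.72,0.005],[0.62,0.1075,0.0625,-0.72,0.005],[0.62,0.1075,0.0625,-0.72,0.005]]' 15
python3 - <<'E'
from h import *
s=get_state();c=get_calibration("wrist");im=get_image("wrist");print(s["time"],s["position"],s["tool_rot"],s["ft_force"],s["grip_width"])
np.save("w2.npy",im);np.save("w2c.npy",c,allow_pickle=True);cv2.imwrite("pics/w2.png",cv2.resize(im[...,::-1],(800,600),interpolation=cv2.INTER_CUBIC))
p=np.array(s["position"]);print("expected px of grip", proj(c,[[.5866,-.3023,.066],p])*1.5625)
E
```

```text
time: 2.02
position: [0.5875, -0.3032, 0.1108]
tool_rot: [1.962, 2.45, 0.0]
ft_force: [-0.2, 0.0, 0.8]
grip_width: 0.63
grip_force: 0.0
2.025 [ 0.58749921 -0.30322906  0.11078049] [1.96224014e+00 2.44958418e+00 1.84336199e-04] [-1.51374909e-01  5.54751508e-04  7.63885260e-01] 0.6297461108196601
expected px of grip [[396.21593331 328.29348354]
 [397.76099844 369.70647647]]
```

View pics/w2.png

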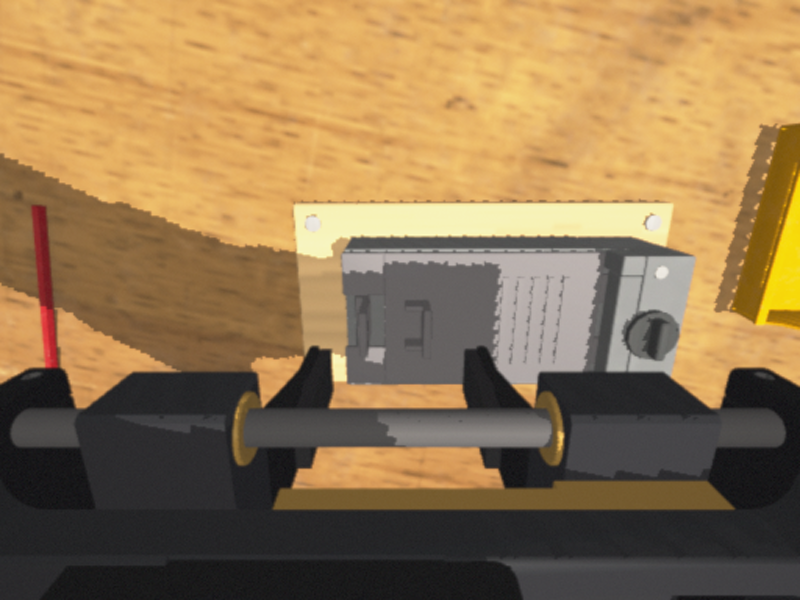

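The fingertips (325,348) and (470,348) straddle tab (357,320) and rib (430,328) nearly centred (centre 397 vs ~395). Descend.

```bash
python3 -m crank '[[0.6,-0.003,0.004,-0.12,0],[0.58,-0.003,0.004,-0.2,0],[0.55,-0.003,0.004,-0.25,0],[0.52,-0.003,0.004,-0.25,0],[0.5,-0.003,0.004,-0.25,0]]' 15;python3 -m crank '[[0.48,0,0,0,0],[0.47,0,0,0,0],[0.46,0,0,0,0],[0.46,0,0,0,0]]'
```

```text
time: 2.7
position: [0.587, -0.3009, 0.0594]
tool_rot: [1.961, 2.453, 0.001]
ft_force: [0.5, 0.2, 0.0]
grip_width: 0.51
grip_force: 0.0
time: 3.2
position: [0.5864, -0.3007, 0.0586]
tool_rot: [1.961, 2.454, 0.0]
ft_force: [0.0, -0.1, 0.3]
grip_width: 0.463
grip_force: 0.0
```

```bash
for i in 1; do python3 -m crank '[[0.445,0,0,0,0],[0.445,0,0,0,0],[0.445,0,0,0,0]]' 6; done; python3 -m crank '[[0.435,0,0,0,0],[0.435,0,0,0,0],[0.435,0,0,0,0]]';python3 -m crank '[[0.425,0,0,0,0],[0.425,0,0,0,0],[0.425,0,0,0,0]]'
```

```text
time: 3.58
position: [0.5864, -0.3007, 0.0586]
tool_rot: [1.961, 2.454, 0.0]
ft_force: [0.8, -0.1, -0.1]
grip_width: 0.447
grip_force: 0.0
time: 3.95
position: [0.5864, -0.3006, 0.0586]
tool_rot: [1.961, 2.454, 0.0]
ft_force: [0.6, -0.3, -0.3]
grip_width: 0.437
grip_force: 0.0
time: 4.32
position: [0.5862, -0.3008, 0.0586]
tool_rot: [-1.961, -2.454, 0.0]
ft_force: [-1.3, -0.1, 0.4]
grip_width: 0.421
grip_force: 0.4
```

```bash
python3 -m crank '[[0.415,0,0,0,0],[0.415,0,0,0,0]]' 5;python3 -m crank '[[0.41,0,0,0,0],[0.41,0,0,0,0]]';python3 -m crank '[[0.41,0,0,0,0],[0.41,0,0,0,0]]'
```

```text
time: 4.58
position: [0.5864, -0.3007, 0.0586]
tool_rot: [1.961, 2.454, -0.0]
ft_force: [-1.4, -0.2, 0.6]
grip_width: 0.417
grip_force: 0.4
time: 4.82
position: [0.5865, -0.3007, 0.0586]
tool_rot: [1.961, 2.454, 0.0]
ft_force: [0.1, -0.8, -0.1]
grip_width: 0.413
grip_force: 3.1
time: 5.08
position: [0.5865, -0.3007, 0.0586]
tool_rot: [1.961, 2.454, 0.0]
ft_force: [-0.5, 0.0, -0.1]
grip_width: 0.415
grip_force: 3.3
```

```bash
python3 -m crank '[[0.405,0.0012,0.0003,0,0],[0.402,0.0024,0.0005,0,0],[0.402,0.0024,0.0005,0,0]]' 16;python3 -m crank '[[0.395,0.0012,0.0003,0,0],[0.39,0.0024,0.0005,0,0],[0.39,0.0024,0.0005,0,0]]'
```

```text
time: 5.45
position: [0.5869, -0.3006, 0.0586]
tool_rot: [1.961, 2.454, -0.0]
ft_force: [0.8, -0.2, -0.6]
grip_width: 0.407
grip_force: 4.0
time: 5.82
position: [0.5874, -0.3004, 0.0586]
tool_rot: [1.961, 2.454, 0.0]
ft_force: [-0.4, 0.6, -0.8]
grip_width: 0.395
grip_force: 5.6
```

```bash
python3 -m crank '[[0.385,0.0012,0.0003,0,0],[0.378,0.0024,0.0005,0,0],[0.378,0.0024,0.0005,0,0]]' 16;python3 -m crank '[[0.372,0.0012,0.0003,0,0],[0.366,0.0024,0.0005,0,0],[0.366,0.0024,0.0005,0,0]]';python3 -m crank '[[0.36,0.0012,0.0003,0,0],[0.354,0.0024,0.0005,0,0],[0.354,0.0024,0.0005,0,0]]'
```

```text
time: 6.2
position: [0.5879, -0.3003, 0.0585]
tool_rot: [1.961, 2.454, 0.0]
ft_force: [-0.1, -1.3, 0.9]
grip_width: 0.379
grip_force: 7.0
time: 6.58
position: [0.5884, -0.3002, 0.0586]
tool_rot: [1.961, 2.454, 0.0]
ft_force: [-0.7, -0.0, 0.1]
grip_width: 0.374
grip_force: 8.6
time: 6.95
position: [0.5889, -0.3001, 0.0586]
tool_rot: [1.961, 2.454, 0.0]
ft_force: [-0.6, 0.0, -0.8]
grip_width: 0.356
grip_force: 10.1
```

```bash
python3 -m crank '[[0.34,0,0,0,0],[0.33,0,0,0,0],[0.33,0,0,0,0]]' 18
```

```text
time: 7.32
position: [0.5889, -0.3001, 0.0586]
tool_rot: [1.961, 2.454, 0.0]
ft_force: [0.0, -0.3, -0.4]
grip_width: 0.359
grip_force: 18.0
```

```bash
python3 -m crank '[[0.33,0.0005,0.0001,0.005,0],[0.33,0.001,0.0002,0.01,0],[0.33,0.001,0.0002,0.01,0]]';python3 -m crank '[[0.33,0.0005,0.0001,0.005,0],[0.33,0.0012,0.0003,0.01,0],[0.33,0.0012,0.0003,0.01,0]]'
```

```text
time: 7.7
position: [0.5889, -0.3001, 0.0605]
tool_rot: [-1.961, -2.454, 0.0]
ft_force: [-0.2, -0.4, -1.2]
grip_width: 0.355
grip_force: 18.0
time: 8.07
position: [0.5889, -0.2999, 0.0619]
tool_rot: [-1.961, -2.454, 0.0]
ft_force: [1.1, -0.4, -4.2]
grip_width: 0.354
grip_force: 18.0
```

```bash
python3 -m crank '[[0.33,0.0006,0.0001,0.005,0],[0.33,0.0012,0.0003,0.01,0],[0.33,0.0012,0.0003,0.01,0]]' 15; python3 -c "
from bench import *
s=get_state();print(s['torque'],s['position'],s['tool_rot'],s['ft_force'])"
```

```text
time: 8.45
position: [0.5892, -0.2999, 0.0645]
tool_rot: [-1.961, -2.454, 0.0]
ft_force: [0.2, -0.1, -4.7]
grip_width: 0.359
grip_force: 15.1
[-0.05024296  0.26327587 -0.02172951] [ 0.58916013 -0.29989311  0.06450164] [-1.96084365e+00 -2.45369845e+00  4.37826966e-04] [ 0.19720603 -0.13639498 -4.74609658]
```

Force is plateauing (the cover turns in the pinch). Continue.

```bash
python3 -m crank '[[0.33,0.0006,0.0001,0.005,0],[0.33,0.0014,0.0003,0.01,0],[0.33,0.0014,0.0003,0.01,0]]';python3 -m crank '[[0.33,0.0006,0.0002,0.005,0],[0.33,0.0015,0.0003,0.01,0],[0.33,0.0015,0.0003,0.01,0]]'
python3 - <<'E'
from h import *
c=get_calibration("side");im=get_image("side");s=get_state()
u0,v0=proj(c,[s["position"]])[0];print(u0,v0);u0,v0=int(u0),int(v0)
cr=im[v0-50:v0+40,u0-65:u0+55];cv2.imwrite("pics/s1.png",cv2.resize(cr[...,::-1],None,fx=6,fy=6,interpolation=cv2.INTER_CUBIC))
E
```

```text
time: 8.82
position: [0.5895, -0.3, 0.0666]
tool_rot: [-1.961, -2.454, 0.001]
ft_force: [-0.7, -0.3, -4.5]
grip_width: 0.356
grip_force: 15.1
time: 9.2
position: [0.5898, -0.3, 0.0686]
tool_rot: [-1.961, -2.454, 0.001]
ft_force: [-1.8, -0.5, -4.9]
grip_width: 0.359
grip_force: 15.1
288.88876343606523 160.0353986756038
```

View pics/s1.png

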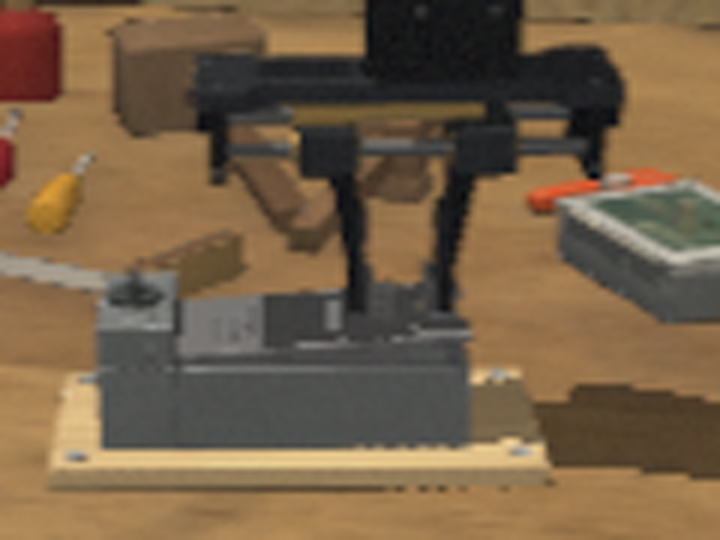

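The cover is tipped cleanly: plate rises from the head (180,340) to the tab end (465,325), clear of the rim. A little higher, then draw along -x.

```bash
python3 -m crank '[[0.33,0,0,0.005,0],[0.33,0,0,0.01,0],[0.33,0,0,0.01,0]]'; python3 -m crank '[[0.33,-0.005,-0.001,0,0],[0.33,-0.01,-0.002,0,0],[0.33,-0.01,-0.002,0,0]]'
```

```text
time: 9.62
position: [0.5902, -0.2999, 0.0708]
tool_rot: [1.961, 2.454, 0.0]
ft_force: [0.0, 0.4, -4.8]
grip_width: 0.359
grip_force: 15.2
time: 10.0
position: [0.5887, -0.3, 0.0708]
tool_rot: [1.96, 2.454, 0.001]
ft_force: [2.8, 0.3, -5.2]
grip_width: 0.362
grip_force: 15.2
```

```bash
python3 -m crank '[[0.33,0,0,-0.004,0],[0.33,-0.004,-0.001,-0.005,0],[0.33,-0.008,-0.002,-0.005,0]]'; python3 -m crank '[[0.33,-0.004,-0.001,0,0],[0.33,-0.009,-0.002,0,0],[0.33,-0.009,-0.002,0,0]]'
```

```text
time: 10.38
position: [0.5865, -0.3008, 0.0698]
tool_rot: [1.961, 2.454, 0.0]
ft_force: [1.0, 0.9, -2.2]
grip_width: 0.361
grip_force: 15.0
time: 10.75
position: [0.5845, -0.3013, 0.0697]
tool_rot: [1.962, 2.454, -0.0]
ft_force: [-0.0, 0.7, -1.4]
grip_width: 0.359
grip_force: 14.9
```

```bash
python3 -m crank '[[0.33,-0.005,-0.001,0,0],[0.33,-0.01,-0.002,0,0],[0.33,-0.015,-0.003,0,0],[0.33,-0.015,-0.003,0,0]]'; python3 -m crank '[[0.33,-0.008,-0.0018,0,0],[0.33,-0.016,-0.0036,0,0],[0.33,-0.024,-0.0054,0,0],[0.33,-0.032,-0.007,0,0],[0.33,-0.04,-0.0088,0,0]]'; python3 -m crank '[[0.33,-0.01,-0.0022,0,0],[0.33,-0.02,-0.0044,0,0],[0.33,-0.03,-0.0066,0,0],[0.33,-0.03,-0.0066,0,0]]'
```

```text
time: 11.25
position: [0.5814, -0.3019, 0.0697]
tool_rot: [-1.961, -2.454, 0.001]
ft_force: [-0.2, -0.0, -1.3]
grip_width: 0.362
grip_force: 14.8
time: 11.88
position: [0.5736, -0.3035, 0.0696]
tool_rot: [1.961, 2.454, 0.0]
ft_force: [-0.3, -0.3, -0.6]
grip_width: 0.357
grip_force: 14.8
time: 12.38
position: [0.5675, -0.3049, 0.0696]
tool_rot: [1.962, 2.454, -0.0]
ft_force: [0.8, -0.5, -1.0]
grip_width: 0.362
grip_force: 14.8
```

```bash
python3 -m crank '[[0.33,0,0,0.05,0],[0.33,0,0,0.15,0],[0.33,0,0,0.35,0],[0.33,0,0,0.6,0],[0.33,0,0,0.85,0]]' 18; python3 -m crank '[[0.33,0,0.1,0,-0.01],[0.33,0,0.3,0,-0.025],[0.33,0,0.5,0,-0.04],[0.33,0,0.75,0,-0.06],[0.33,0,1,0,-0.077]]'; python3 -m crank '[[0.33,0,0.2,0,0],[0.33,0,0.35,0,0],[0.33,0,0.45,0,0],[0.33,0,0.45,0,0],[0.33,0,0.45,0,0]]'
python3 - <<'E'
from h import *
s=get_state();c=get_calibration("wrist");im=get_image("wrist");print(s["time"],s["position"],s["tool_rot"],s["ft_force"],s["grip_width"])
np.save("w3.npy",im);cv2.imwrite("pics/w3.png",cv2.resize(im[...,::-1],(800,600),interpolation=cv2.INTER_CUBIC))
E
```

```text
time: 13.0
position: [0.5679, -0.3046, 0.2431]
tool_rot: [1.96, 2.453, 0.001]
ft_force: [0.7, 0.2, -1.3]
grip_width: 0.352
grip_force: 17.8
time: 13.62
position: [0.568, -0.103, 0.2416]
tool_rot: [2.494, 1.907, 0.003]
ft_force: [0.8, -1.0, -1.3]
grip_width: 0.358
grip_force: 17.8
time: 14.25
position: [0.5678, -0.0167, 0.2398]
tool_rot: [2.493, 1.91, -0.001]
ft_force: [-0.4, -0.9, -0.9]
grip_width: 0.358
grip_force: 17.8
14.25 [ 0.56784117 -0.01669753  0.23979872] [ 2.49323301e+00  1.90957606e+00 -8.07842085e-04] [-0.41590296 -0.89364878 -0.88500623] 0.3577353852372525
```

View pics/w3.png

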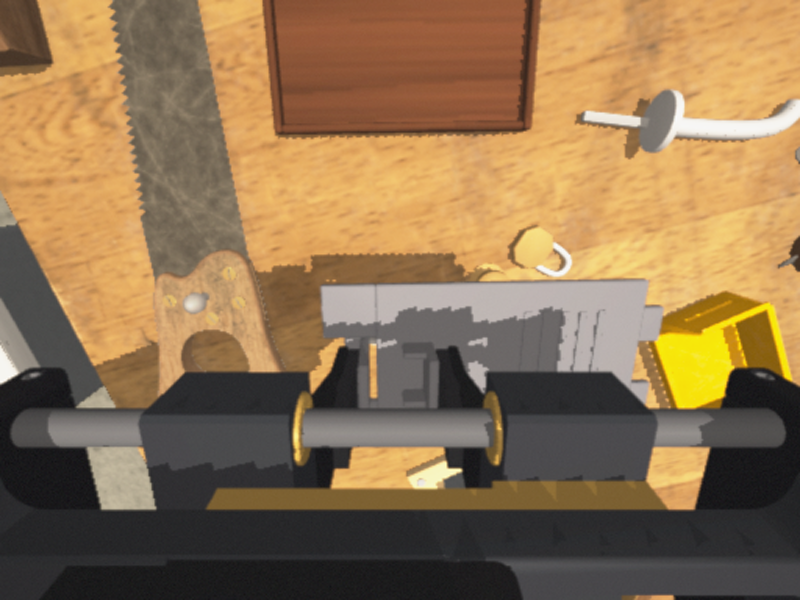

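The cover hangs in the pinch, tongues at right (655,320), tray above with near outer corners at (275,134) and (531,129), well aligned.

```bash
python3 - <<'E'
from h import *
c=get_calibration("wrist");s=get_state()
f=192/np.tan(np.radians(c["fovy"])/2);pc=np.array([c["cx"],c["cy"]])
def und(p):
    q=(u(p)-pc)/f; x=q.copy()
    for _ in range(5): x=q/(1-.035*(x@x))
    return x*f+pc
A,B=[ray(c,und(p),.02)[:2] for p in ((275,134),(531,129))]
a=np.arctan2(*(B-A)[::-1]);e=np.array([np.cos(a),np.sin(a)]);n=np.array([-e[1],e[0]])
ctr=(A+B)/2+.075*n;print(A,B,np.linalg.norm(B-A),np.degrees(a),"centre",ctr)
r=s["tool_rot"];yaw=2*np.degrees(np.arctan2(r[1],r[0]))-90
tgt=ctr-.045*e;print("yaw",yaw,"tgt",tgt,"shift units",(tgt-np.array(s["position"][:2]))/.2,"turn",(np.degrees(a)-yaw)/360)
E
```

```text
[0.49561433 0.11470615] [0.70518158 0.06236564] 0.21600453321784946 -14.023041866063668 centre [0.61857136 0.16130077]
yaw -15.136318020545431 tgt [0.57491243 0.17220481] shift units [0.03577891 0.94545279] turn 0.0030924337624493427
```

```bash
python3 -m crank '[[0.33,0.007,0.1,0,0],[0.33,0.014,0.35,0,0.002],[0.33,0.021,0.6,0,0.003],[0.33,0.03,0.82,0,0.003],[0.33,0.036,0.945,0,0.003]]'; python3 -m crank '[[0.33,0,0,-0.1,0],[0.33,0,0,-0.35,0],[0.33,0,0,-0.6,0],[0.33,0,0,-0.75,0],[0.33,0,0,-0.85,0]]';python3 -m crank '[[0.33,0,0,-0.05,0],[0.33,0,0,-0.08,0],[0.33,0,0,-0.1,0],[0.33,0,0,-0.1,0]]'
```

```text
time: 14.92
position: [0.5749, 0.1756, 0.2395]
tool_rot: [-2.473, -1.937, -0.0]
ft_force: [0.0, -0.3, -1.4]
grip_width: 0.359
grip_force: 17.8
time: 15.55
position: [0.574, 0.1704, 0.0663]
tool_rot: [-2.477, -1.932, 0.007]
ft_force: [-0.3, 0.4, -1.0]
grip_width: 0.356
grip_force: 17.8
time: 16.05
position: [0.5752, 0.1744, 0.0501]
tool_rot: [2.473, 1.936, 0.001]
ft_force: [-0.3, 0.4, -1.6]
grip_width: 0.358
grip_force: 17.8
```

```bash
python3 -m crank '[[0.33,0,0,-0.02,0],[0.33,0,0,-0.04,0],[0.33,0,0,-0.05,0],[0.33,0,0,-0.06,0],[0.33,0,0,-0.06,0]]' 15;python3 -m crank '[[0.33,0,0,-0.007,0],[0.33,0,0,-0.014,0],[0.33,0,0,-0.02,0],[0.33,0,0,-0.02,0]]';python3 -m crank '[[0.33,0,0,-0.005,0],[0.33,0,0,-0.01,0],[0.33,0,0,-0.015,0],[0.33,0,0,-0.015,0]]'
```

```text
time: 16.68
position: [0.5747, 0.1742, 0.0374]
tool_rot: [-2.474, -1.936, 0.001]
ft_force: [-0.3, 0.2, -1.2]
grip_width: 0.358
grip_force: 14.8
time: 17.18
position: [0.5748, 0.1742, 0.0335]
tool_rot: [2.474, 1.936, -0.0]
ft_force: [-1.2, 0.7, -1.4]
grip_width: 0.357
grip_force: 14.8
time: 17.68
position: [0.5748, 0.1743, 0.0305]
tool_rot: [-2.474, -1.936, 0.0]
ft_force: [-0.0, -0.2, -1.7]
grip_width: 0.363
grip_force: 14.8
```

```bash
python3 -m crank '[[0.33,0,0,-0.005,0],[0.33,0,0,-0.01,0],[0.33,0,0,-0.01,0]]';python3 -m crank '[[0.33,0,0,-0.005,0],[0.33,0,0,-0.01,0],[0.33,0,0,-0.01,0]]'
python3 - <<'E'
from h import *
c=get_calibration("side");im=get_image("side");s=get_state()
u0,v0=proj(c,[s["position"]])[0].astype(int)
cr=im[v0-55:v0+55,u0-85:u0+45];cv2.imwrite("pics/s2.png",cv2.resize(cr[...,::-1],None,fx=5,fy=5,interpolation=cv2.INTER_CUBIC))
E
```

```text
time: 18.05
position: [0.5749, 0.1744, 0.0288]
tool_rot: [2.474, 1.936, 0.0]
ft_force: [-0.6, 0.1, 0.9]
grip_width: 0.356
grip_force: 14.7
time: 18.42
position: [0.5749, 0.1744, 0.0265]
tool_rot: [-2.474, -1.936, -0.0]
ft_force: [-0.9, 0.7, 1.0]
grip_width: 0.355
grip_force: 14.8
```

View pics/s2.png

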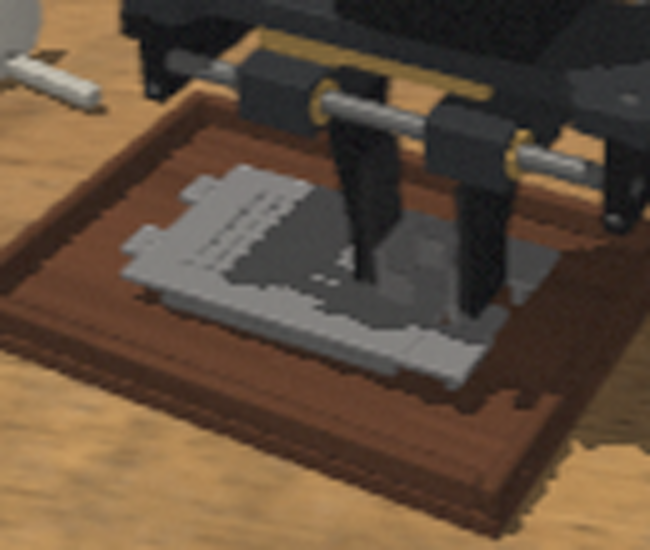

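The cover is inside the tray, tongue end (180,230) already touching, tab end (470,370) slightly up. Continue down by feel.

```bash
python3 -m crank '[[0.33,0,0,-0.004,0],[0.33,0,0,-0.0075,0],[0.33,0,0,-0.0075,0]]';python3 -m crank '[[0.33,0,0,-0.004,0],[0.33,0,0,-0.0075,0],[0.33,0,0,-0.0075,0]]'
```

```text
time: 18.85
position: [0.5749, 0.1743, 0.0251]
tool_rot: [2.474, 1.936, 0.0]
ft_force: [-1.1, 0.3, 1.1]
grip_width: 0.353
grip_force: 14.9
time: 19.23
position: [0.5748, 0.1743, 0.0236]
tool_rot: [2.474, 1.936, -0.0]
ft_force: [-1.9, -0.4, 2.0]
grip_width: 0.353
grip_force: 15.0
```

```bash
python3 -m crank '[[0.33,0,0,-0.0025,0],[0.33,0,0,-0.005,0],[0.33,0,0,-0.005,0]]';python3 -c "
from bench import *
s=get_state();print(s['torque'],s['ft_force'])"
```

```text
time: 19.6
position: [0.5748, 0.1743, 0.0232]
tool_rot: [2.474, 1.936, -0.0]
ft_force: [-3.1, 0.5, 5.4]
grip_width: 0.349
grip_force: 15.0
[-0.00162033  0.40673722 -0.01021218] [-3.05024119  0.49523823  5.3527878 ]
```

```bash
python3 -m crank '[[0.36,0,0,0.0015,0],[0.37,-0.003,0.001,0.0015,0],[0.38,-0.006,0.0015,0.0015,0],[0.395,-0.009,0.002,0.0015,0],[0.41,-0.012,0.003,0.0015,0]]' 12;python3 -m crank '[[0.42,0,0,0,0],[0.43,0,0,0,0],[0.45,0,0,0,0],[0.48,0,0,0,0],[0.5,0,0,0,0]]'
```

```text
time: 20.23
position: [0.573, 0.1748, 0.0231]
tool_rot: [2.474, 1.936, 0.001]
ft_force: [0.2, 0.1, 3.6]
grip_width: 0.4
grip_force: 3.1
time: 20.85
position: [0.5724, 0.1748, 0.0228]
tool_rot: [2.474, 1.936, -0.0]
ft_force: [-0.1, 0.1, 0.6]
grip_width: 0.492
grip_force: 0.0
```

Released. Open slightly more, lift and look.

```bash
python3 -m crank '[[0.52,0,0,0.01,0],[0.54,0,0,0.05,0],[0.54,0,0,0.15,0],[0.54,0,0,0.4,0],[0.54,0,0,0.7,0]]'; python3 -m crank '[[0.54,0,-0.2,0.1,0],[0.54,0,-0.4,0.2,0],[0.54,0,-0.6,0.3,0],[0.54,0,-0.6,0.3,0],[0.54,0,-0.6,0.3,0]]'
python3 - <<'E'
from h import *
a=get_image("side");b=get_image("scene")[100:300,80:400]
im=np.vstack([a[100:350,120:440],b]) 
cv2.imwrite("pics/fin.png",cv2.resize(np.hstack([a[130:340,120:400],cv2.resize(b,(336,210))])[...,::-1],None,fx=1.29,fy=1.29,interpolation=cv2.INTER_CUBIC))
E
```

```text
time: 21.48
position: [0.5719, 0.1748, 0.165]
tool_rot: [-2.473, -1.936, 0.001]
ft_force: [0.6, 0.7, 1.3]
grip_width: 0.538
grip_force: 0.0
time: 22.1
position: [0.5724, 0.0558, 0.2239]
tool_rot: [2.473, 1.937, 0.002]
ft_force: [-0.2, 0.1, 0.5]
grip_width: 0.539
grip_force: 0.0
```

View pics/fin.png

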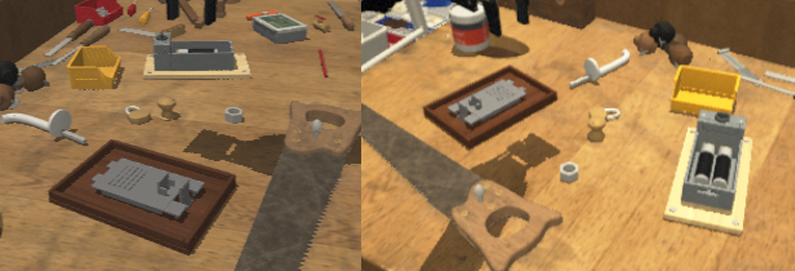

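The cover lies flat and outside up in the tray (side view at (145,185)). The batteries are exposed in the open box, and the nut, knob and padlock are where they were.

```bash
python3 -c "
from bench import *
print(close_job())"
```

```text
the job is handed in; nothing more can be done
None
```

The battery cover is off the lock unit and lies flat, outside up, in the wooden tray. The nut, knob and padlock look undisturbed, and I handed the job in at about 22 s of the 67 s allowed; no verdict came back.

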